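# Make a bench supply safe, open its service bay and present the filter card

## Task

Make the bench supply safe by pressing the discharge plug on its top fully home; only then lift the aluminium flap beside it, leave it standing open, and draw the filter card up out of the bay beneath. Finish holding the card in the gripper, upright with its tab on top and its lower edge about 10 cm above the middle of the rubber mat: do not set it down or let go, and leave everything else on the bench where it is.

Things in the scene. Friction and masses are not known exactly. Their poses are not given: they have to be found in the camera images.
- supply: grey bench supply, fixed, 170 (x) x 220 (y) x 100 mm high; origin under its centre, x from front panel (robot side) to back, y to its left, z up. On its flat top: the flap (y -97 to +27 mm), left of it the discharge plug (x -30, y +68 mm) and behind the plug a smaller fixed fuse cap (18 mm across, 10 mm high; x +35, y +68 mm)
- bay (a point): middle of the bay's mouth under the flap, level with the supply's top (x 0, y -35 mm in the supply's frame). The open bay spans x -50 to +50, y -90 to +29 mm in that frame, walls up to the supply's top. In it the filter card stands on edge between guides that reach 56 mm above the bench, with about 1.5 mm play
- plug_top (a point): centre of the flat top of the black round discharge plug, 30 mm across, the largest round thing on the supply's top; 15 mm above the supply's top when fully home, up to 10 mm more when not
- plug (a joint): how far the plug is pressed in, m: 0 = standing 10 mm proud, 0.010 = fully home (flange against the collar). It slides stiffly (about 8 N), does not spring back, and meets a hard stop when home
- flap (a joint): angle of the flap, rad: 0 = shut (flat on the supply's top; it starts at 0 to 0.05), 1.57 = standing upright, 2.0 = its stop. The hinge is stiff: the flap stays where it is left; about 2 N at the handle lifts it
- flap_hinge (a point): middle of the flap's hinge line, on the supply's top at its back (x +62, y -35 mm in the supply's frame); the line runs along the supply's y. The flap reaches 124 mm from here towards the front and is 124 mm wide, 4 mm thick
- flap_handle (a point): middle of the flap's bar handle: round steel bar 9 mm thick, 60 mm long, parallel to the hinge, its axis 27 mm above the flap's upper face (31 mm above the supply's top when shut), 104 mm from the hinge, 20 mm from the flap's free edge; a post under each end
- card: filter card, hidden under the shut flap: grey plate 76 (x) x 6 (y) x 60 mm high, on top of its middle an aluminium pull tab 30 (x) x 12 (y) x 20 mm high; about 90 g. Origin under the plate's centre, z up through the tab, x and y as the supply's. In the bay its foot is 18 mm above the bench, its tab's top 2 mm below the supply's top
- mat: black rubber inspection mat, fixed, 200 x 180 x 3 mm, to one side of the supply; origin under its centre
- heatsink: small finned aluminium heat sink, 40 x 30 x 25 mm, loose, lying on the mat near one corner; origin under its centre
- screwdriver: screwdriver, 190 mm long, lying on the bench beyond the supply; origin under its centre, x along it
- spool: metal spool, 60 mm across, 36 mm high; origin under its centre
- flux: small white bottle, 40 mm across, 90 mm high; origin under its centre
- multimeter: hand multimeter lying flat, 150 x 75 x 35 mm; origin under its centre
- board: bare circuit board lying flat, 90 x 70 mm, up to 17 mm high; origin under its centre
Things that resemble listed ones, but are neither listed nor needed, are in the scene too. What is shaped like the heatsink but brown or yellow is not meant.

How it is judged:
By the outcome, as a careful person would: the job done as asked, in the order asked, and still so for the second after the job is handed in, while the arm keeps its last pose, push and grip.
It also fails if it takes over 72 s, if anything falls off the work surface, if the arm or the gripper's body presses on something with over 40 N, if the wrist force passes 120 N, or if a joint passes its speed limit or range.

## Robot

A 7-joint arm with a two-finger parallel gripper is mounted at the origin on the work surface. World frame = base frame: x ahead of the robot, y to its left, z up, the work surface at z = 0. Lengths are in m, angles in rad, forces in N, time in s.
With the tool pointing down it reaches from about 0.4 to 0.9 m from the base axis. Payload 5.5 kg.
Tool frame: the origin (TCP) lies where the fingers leave the gripper's body, on its centre line; the fingertips stand 66 mm ahead of it and the grasp point (between the pads) lies 47 mm ahead of it (tip_extent is the distance from the TCP to the fingertips, in m); z points along the fingers, y is the line along which they close (so a half turn about z gives the same grasp; the last joint's range is limited). The gripper opens to 92 mm and grips with 3 to 60 N. Pads are 19 mm wide; open, the fingers measure 130 mm over their backs; the gripper's body (75 mm by 190 mm) begins 47 mm behind the grasp point.
Start: joints at [1.585, 0.501, -0.427, 1.55, 0.221, 1.138, -0.21], TCP at [0.16, -0.63, 0.292] pointing down, gripper open.
Joint ranges: [-2.88, 2.88], [-0.31, 2.03], [-1.54, 1.56], [0.2, 2.42], [-1.41, 4.55], [0.19, 2.02], [-2.57, 2.57]. Speed limits (rad/s): [2.57, 2.57, 3.14, 3.14, 3.14, 3.14, 3.14].

## Interface

Orientations are given as [roll, pitch, yaw] about the fixed x, y, z axes, in that order (R = Rz(yaw) Ry(pitch) Rx(roll)).
In Python, from workcell import sense, camera, camera_params, sign_off, regions_of, tip_extent gives the robot as it stands.
- The arm moves only by the tool move_arm, never from a script. Its argument "plan" is a list of rows, each a list of 3 entries, a list of its own where there are three numbers: the shift along the world's x, y, z in mm, then the turn, a rotation vector about the world's x, y, z in degrees, then the opening, from -1 (shut) to 1 (fully open). A call has 1 to 20 rows; each row shifts and turns the commanded pose from where the row before left it; what a row does not reach is not made up. A row lasts 1/8 s, in which the tool goes at most 62.5 mm and 10.7 degrees, less where a joint would pass 70% of its speed; a pose out of reach is approached as far as the arm can. A call with a gripper value outside its range is refused whole. The fingers move at their own pace and stop on an object; "grip_force" is the grip in N (left out, the last holds). Time passes only in rows, so rows that do not move let the fingers close. It gives the time, the measured TCP pose, the force, the opening and the grip force at its end, in the units of the state.
- sense(): the state, without advancing time (a new reading comes with each control period).
- camera(name): name is "scene" or "top"; returns (picture, depth): 384x512x3 uint8, blue, green, red; 384x512 float32, m along the optical axis (not along the pixel's ray), 0 where there is no reading.
- camera_params(name): a dict with "vertical_fov" (degrees; the focal length in pixels is half the picture's height over the tangent of half this angle, whatever the lens; pixels are square), "cx", "cy" (the principal point, pixels), "pose" (4x4, takes a point from camera to world coordinates). Camera axes: x right, y down, z forward; pixel columns grow to the right and rows downward; lengths in m; the calibration is good to about 2 mm. A picture is of the moment at which its call begins. camera_params takes no time and is no camera call.
- sign_off(): hands the job in; it is judged then, once.
Trained networks look in the newest picture that a camera, given by its name, has taken for a name from the list of things; names that differ only in an ending like _2 or _b are one class to them, and where a whole thing is asked for, a point or a joint stands for the part that bears it (a point fixed in the world has none). Each returns a list of dicts, best first, with "confidence" (0 to 1); they miss things now and then, are a little off and sometimes report something else, mostly with a low value. They report only what shows in the picture. A call takes as long as a camera call. They do not tell look-alikes from the thing itself.
- regions_of(target, camera): "mask" (384x512 bool, what is visible of it) and "centre" ([column, row] in pixels, amid what is visible of it).
The state is a dict: "clock": time; "qpos": joint angles; "qd": joint speeds; "joint_torque": joint torques, N m; "eef_pos": TCP position; "eef_rot": TCP orientation; "ft_force": force on the tool from outside, world axes, zero at the start; "moment": the same for the moment, N m; "width": finger opening in m; "grasp_force": force on a finger pad.
Only numpy, scipy, OpenCV 4.12 (cv2) and the standard library are available. Lean on these libraries where they do the work, as an engineer would, in place of code of your own. Each camera call takes 0.05 s, during which the arm holds its last target. There are 200 camera calls.

## Working session

There is one attempt and no reset: what is moved stays moved. The work goes in short steps, Python scripts to look and compute and a tool call to move; the robot and the scene stay as the last step left them, time stands still between calls to the robot, and variables do not carry over. Pictures are saved under pics/ and viewed, at most 10 in all, crops included, and the job is handed in when it is done.

Besides the shell and the picture viewer there is one more tool, called after "Emit:" as name(argument=value, ...), one argument or row to a line, values as JSON. move_arm: Moves the arm, as the interface text tells. Its arguments: {"type":"object","properties":{"plan":{"type":"array","items":{"type":"array"}},"grip_force":{"type":"number"}},"required":["plan"]}

```bash
mkdir -p pics; cat > h.py <<'E'
import numpy as np, cv2
from workcell import *
def K(n):
    p=camera_params(n); f=192/np.tan(np.radians(p["vertical_fov"])/2); return f,p["cx"],p["cy"],np.array(p["pose"])
def cloud(n,d):
    f,cx,cy,T=K(n); v,u=np.mgrid[:384,:512]
    P=np.stack([(u-cx)/f*d,(v-cy)/f*d,d,np.ones_like(d)],-1)@T.T
    P=P[...,:3]; P[d<=0]=np.nan; return P
E
python3 - <<'E'
from h import *
ims=[]
for n in ["scene","top"]:
    im,d=camera(n); np.savez(f"{n}0.npz",im=im,d=d); cv2.imwrite(f"pics/{n}0.png",im)
    P=cloud(n,d); print(n,K(n)[3].round(3).tolist(),K(n)[0])
    for t in ["supply","plug_top","flap_handle","mat","heatsink"]:
        for r in regions_of(t,n)[:3]:
            Q=P[r["mask"]]; print(t,round(r["confidence"],2),np.round(r["centre"]),np.nanmedian(Q,0).round(3),np.nanpercentile(Q,[2,98],axis=0).round(3).tolist())
s=sense(); print(s["clock"],s["eef_pos"],s["eef_rot"],s["width"],tip_extent)
E
```

```text
scene [[-0.857, 0.365, -0.364, 1.107], [0.516, 0.613, -0.599, 0.848], [0.004, -0.701, -0.713, 1.149], [0.0, 0.0, 0.0, 1.0]] 482.41404343754726
supply 0.88 [237. 168.] [ 0.542 -0.148  0.099] [[0.442, -0.289, 0.006], [0.61, -0.077, 0.125]]
flap_handle 0.9 [230. 149.] [ 0.527 -0.22   0.108] [[0.468, -0.282, 0.102], [0.588, -0.165, 0.14]]
flap_handle 0.68 [178. 137.] [ 0.622 -0.435  0.048] [[0.601, -0.454, 0.005], [0.637, -0.424, 0.093]]
heatsink 0.79 [284. 283.] [0.634 0.254 0.022] [[0.609, 0.224, -0.001], [0.652, 0.269, 0.031]]
heatsink 0.58 [234. 232.] [0.659 0.033 0.022] [[0.639, 0.011, 0.002], [0.678, 0.046, 0.03]]
heatsink 0.53 [325. 226.] [0.41  0.15  0.021] [[0.391, 0.124, 0.001], [0.427, 0.164, 0.028]]
top [[0.019, -0.981, 0.191, 0.31], [-1.0, -0.02, -0.003, 0.01], [0.007, -0.19, -0.982, 1.473], [0.0, 0.0, 0.0, 1.0]] 449.4173542499182
supply 0.81 [318. 211.] [ 0.513 -0.184  0.102] [[0.431, -0.292, 0.034], [0.601, -0.079, 0.125]]
plug_top 0.43 [295. 218.] [ 0.487 -0.121  0.123] [[0.473, -0.135, 0.111], [0.502, -0.107, 0.128]]
flap_handle 0.61 [331. 208.] [ 0.522 -0.222  0.107] [[0.462, -0.282, 0.1], [0.583, -0.164, 0.139]]
mat 0.68 [200. 193.] [0.584 0.193 0.003] [[0.491, 0.108, -0.004], [0.69, 0.286, 0.01]]
heatsink 0.65 [398. 184.] [ 0.611 -0.438  0.059] [[0.596, -0.467, -0.002], [0.644, -0.425, 0.091]]
heatsink 0.61 [185. 177.] [0.632 0.254 0.018] [[0.611, 0.237, 0.0], [0.654, 0.271, 0.033]]
heatsink 0.44 [247. 170.] [0.654 0.03  0.011] [[0.634, 0.012, 0.0], [0.676, 0.048, 0.03]]
0.6 [ 0.16009461 -0.62998333  0.2922566 ] [ 3.14151337e+00 -3.58945176e-05  2.48851880e-01] 0.09201688355581371 0.0655
```

View pics/scene0.png

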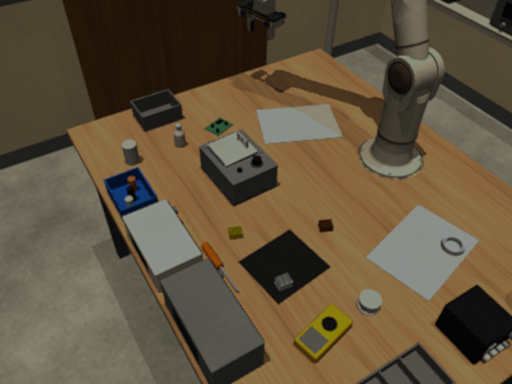

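View pics/top0.png

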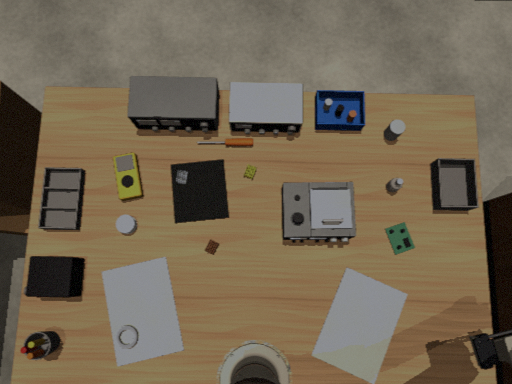

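```bash
python3 - <<'E'
from h import *
for n in ["scene","top"]:
    z=np.load(n+"0.npz"); P=cloud(n,z["d"]); x,y,h=P[...,0],P[...,1],P[...,2]
    def rect(lab,m):
        k=m.astype(np.uint8); c,l,st,ce=cv2.connectedComponentsWithStats(k)
        i=1+np.argmax(st[1:,4]); Q=P[l==i]; r=cv2.minAreaRect((Q[:,:2]*1000).astype(np.float32)); print(n,lab,len(Q),np.round(r[0],1),np.round(r[1],1),round(r[2],1),np.median(Q,0).round(4),np.percentile(Q[:,2],[5,95]).round(4))
    box=(x>.4)&(x<.65)&(y>-.32)&(y<-.05)
    rect("top",box&(h>.09)&(h<.15))
    rect("handle",box&(h>.122)&(y<-.15)&(x<.55))
    pl=(abs(x-.487)<.03)&(abs(y+.121)<.03)
    rect("plug",pl&(h>.116))
    rect("fuse",(abs(x-.55)<.03)&(abs(y+.121)<.03)&(h>.1055))
    fl=(abs(x-.53)<.05)&(abs(y+.22)<.05)&(h<.113); print("flapplane",np.linalg.lstsq(np.c_[x[fl],y[fl],np.ones(fl.sum())],h[fl],rcond=None)[0].round(4))
    im=z["im"].astype(int); mt=(im.max(-1)<70)&(x>.47)&(x<.71)&(y>.08)&(y<.31)&(h<.01); rect("mat",mt)
E
```

```text
scene top 2422 [ 523.8 -187.8] [171.2 227. ] 2.1 [ 0.5301 -0.1746  0.1035] [0.0961 0.1161]
scene handle 54 [ 484.3 -224.3] [ 9.5 63.3] 2.7 [ 0.4847 -0.2247  0.1386] [0.1236 0.1438]
scene plug 64 [ 490.9 -121.7] [29.  30.1] 8.3 [ 0.4915 -0.1181  0.1238] [0.1166 0.128 ]
scene fuse 23 [ 556.7 -119.8] [13.5 15.2] 6.8 [ 0.5564 -0.119   0.1111] [0.1077 0.1138]
flapplane [ 0.0256 -0.0035  0.0906]
scene mat 3250 [589.7 193.7] [202.2 183.6] 7.1 [0.5891 0.1944 0.0033] [-0.0004  0.0073]
top top 3899 [ 518.2 -187.8] [175.2 221.1] 1.4 [ 0.5168 -0.1867  0.1027] [0.0956 0.1136]
top handle 64 [ 480.7 -223.1] [ 8.1 60.4] 1.4 [ 0.4808 -0.2226  0.1392] [0.1347 0.1429]
top plug 84 [ 488.7 -121.5] [28.4 28.6] 23.8 [ 0.4874 -0.1198  0.1238] [0.1187 0.1269]
top fuse 25 [ 553.3 -119.4] [13.8 18.3] 29.2 [ 0.5524 -0.118   0.1094] [0.107  0.1165]
flapplane [-0.011  -0.0884  0.0911]
top mat 2959 [589.  195.3] [200.8 178.3] 7.2 [0.5828 0.1911 0.003 ] [-0.0023  0.0078]
```

The scene view shows the supply at (237,168) and the mat at (285,263), with the grey heat sink at (284,283). In the top view the plug is at (297,219), the handle at (333,221) and the mat at (200,190). Both views agree on the plug at (489,-121.5), top about 124 mm high. The supply yaw is about 2° and its centre is near (522,-188.5).

Emit:
move_arm(
  plan=[
    [[20, 31, 0], [0, 0, -0.8], -1],
    [[20, 31, 0], [0, 0, -0.8], -1],
    [[20, 31, 0], [0, 0, -0.8], -1],
    [[20, 31, 0], [0, 0, -0.8], -1],
    [[20, 31, 0], [0, 0, -0.8], -1],
    [[20, 31, 0], [0, 0, -0.8], -1],
    [[20, 31, 0], [0, 0, -0.8], -1],
    [[20, 31, 0], [0, 0, -0.8], -1],
    [[20, 31, 0], [0, 0, -0.8], -1],
    [[20, 31, 0], [0, 0, -0.8], -1],
    [[20, 31, 0], [0, 0, -0.8], -1],
    [[20, 31, 0], [0, 0, -0.8], -1],
    [[20, 31, 0], [0, 0, -0.8], -1],
    [[20, 31, 0], [0, 0, -0.8], -1],
    [[20, 31, 0], [0, 0, -0.8], -1],
    [[20, 31, 0], [0, 0, 0], -1],
    [[9, 12, -40], [0, 0, 0], -1],
    [[0, 0, 0], [0, 0, 0], -1],
    [[0, 0, 0], [0, 0, 0], -1],
  ],
)

```text
clock: 2.98
eef_pos: [0.4891, -0.1226, 0.2529]
eef_rot: [3.141, 0.0, 0.039]
ft_force: [-0.2, 0.7, 0.3]
width: 0.0001
grasp_force: 0.0
```

```bash
python3 - <<'E'
from h import *
s=sense(); print({k:np.round(v,4).tolist() for k,v in s.items()})
E
```

```text
{'clock': 2.975, 'qpos': [0.7846, 0.3311, -0.7014, 1.944, 0.2599, 0.9569, -1.5733], 'qd': [0.0124, -0.0172, 0.0019, -0.0107, 0.0021, -0.005, -0.0052], 'joint_torque': [-0.5859, -38.1472, -6.1033, -24.3733, -0.0542, -0.0577, -0.009], 'eef_pos': [0.4891, -0.1226, 0.2529], 'eef_rot': [3.1413, 0.0, 0.0389], 'ft_force': [-0.167, 0.6561, 0.3481], 'moment': [0.0241, -0.0047, -0.0114], 'grasp_force': 0.0, 'width': 0.0001}
```

Emit:
move_arm(
  plan=[
    [[0, 1, -30], [0, 0, 0], -1],
    [[0, 0, -20], [0, 0, 0], -1],
    [[0, 0, -8], [0, 0, 0], -1],
    [[0, 0, -3], [0, 0, 0], -1],
    [[0, 0, -2], [0, 0, 0], -1],
    [[0, 0, -2], [0, 0, 0], -1],
    [[0, 0, -2], [0, 0, 0], -1],
    [[0, 0, -2], [0, 0, 0], -1],
    [[0, 0, 0], [0, 0, 0], -1],
  ],
)

```text
clock: 4.1
eef_pos: [0.4897, -0.1213, 0.1844]
eef_rot: [3.14, -0.001, 0.039]
ft_force: [-0.9, -0.4, 4.5]
width: 0.0005
grasp_force: 2.5
```

Emit:
move_arm(
  plan=[
    [[0, 0, -1.5], [0, 0, 0], -1],
    [[0, 0, -1.5], [0, 0, 0], -1],
    [[0, 0, -1], [0, 0, 0], -1],
    [[0, 0, -1], [0, 0, 0], -1],
    [[0, 0, 0], [0, 0, 0], -1],
  ],
)

```text
clock: 4.72
eef_pos: [0.4898, -0.1213, 0.1806]
eef_rot: [3.139, -0.001, 0.039]
ft_force: [-6.2, 0.3, 17.8]
width: 0.0001
grasp_force: 9.1
```

Emit:
move_arm(
  plan=[
    [[0, 0, -1], [0, 0, 0], -1],
    [[0, 0, -1], [0, 0, 0], -1],
    [[0, 0, 0], [0, 0, 0], -1],
  ],
)

```text
clock: 5.1
eef_pos: [0.49, -0.1212, 0.1804]
eef_rot: [3.138, -0.001, 0.039]
ft_force: [-11.6, 1.9, 34.9]
width: 0.0007
grasp_force: 18.1
```

Emit:
move_arm(
  plan=[
    [[0, 0, 10], [0, 0, 0], -1],
    [[0, 0, 35], [0, 0, 0], -1],
    [[0, 0, 40], [0, 0, 0], 0],
    [[-0.7, -10, 0], [0, 0, -9], 0],
    [[-0.7, -10, 0], [0, 0, -9], 0],
    [[-0.7, -10, 0], [0, 0, -9], 0],
    [[-0.7, -10, 0], [0, 0, -9], 0],
    [[-0.7, -10, 0], [0, 0, -9], 0],
    [[-0.7, -10, 0], [0, 0, -9], 0],
    [[-0.7, -10, 0], [0, 0, -9], 0],
    [[-0.7, -10, 0], [0, 0, -9], 0],
    [[-0.7, -11, 0], [0, 0, -9], 0],
    [[-0.7, -11, 0], [0, 0, -9], 0],
    [[0, 0, 0], [0, 0, 0], 0],
    [[0, 0, 0], [0, 0, 0], 0],
  ],
)

```text
clock: 6.98
eef_pos: [0.4815, -0.2126, 0.2559]
eef_rot: [3.13, 0.008, -1.414]
ft_force: [0.8, 0.3, 0.4]
width: 0.0456
grasp_force: 0.0
```

```bash
python3 - <<'E'
from h import *
print(sense()["qpos"].round(2) if hasattr(sense()["qpos"],"round") else sense()["qpos"])
for n in ["scene","top"]:
    im,d=camera(n); P=cloud(n,d); x,y,h=P[...,0],P[...,1],P[...,2]
    m=(np.hypot(x-.4895,y+.1215)<.01); print(n,m.sum(),np.median(h[m]).round(4))
    cv2.imwrite(f"pics/{n}1.png",cv2.resize(im[90:260,160:390],None,fx=3,fy=3))
E
```

```text
[ 0.24  0.3   0.15  1.9  -0.05  0.96 -2.57]
scene 22 0.116
top 31 0.1144
```

View pics/scene1.png

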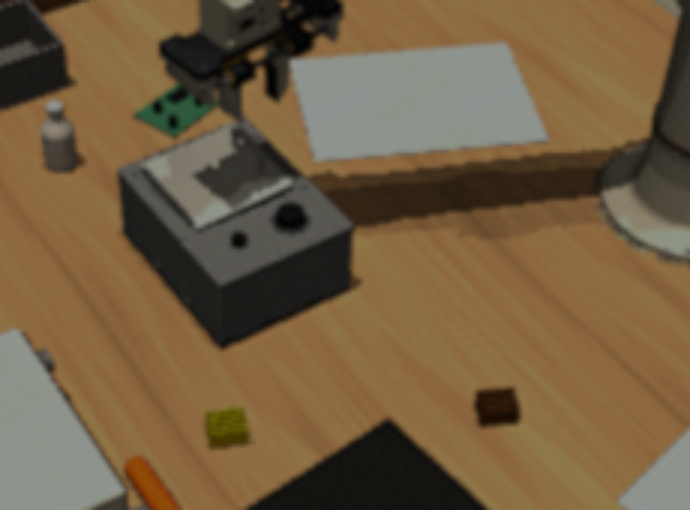

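The plug is home: its top reads 115 mm in both views, and in the crop it sits low at (290,217). Joint 7 reached its limit turning this way, so I'll turn the wrist the other way.

Emit:
move_arm(
  plan=[
    [[0, 0, 0], [0, 0, 9.6], 0],
    [[0, 0, 0], [0, 0, 9.6], 0],
    [[0, 0, 0], [0, 0, 9.6], 0],
    [[0, 0, 0], [0, 0, 9.6], 0],
    [[0, 0, 0], [0, 0, 9.6], 0],
    [[0, 0, 0], [0, 0, 9.6], 0],
    [[0, 0, 0], [0, 0, 9.6], 0],
    [[0, 0, 0], [0, 0, 9.6], 0],
    [[0, 0, 0], [0, 0, 9.6], 0],
    [[0, 0, 0], [0, 0, 9.6], 0],
    [[0, 0, 0], [0, 0, 9.6], 0],
    [[0, 0, 0], [0, 0, 9.6], 0],
    [[0, 0, 0], [0, 0, 9.6], 0],
    [[0, 0, 0], [0, 0, 9.6], 0],
    [[0, 0, 0], [0, 0, 9.6], 0],
    [[0, 0, 0], [0, 0, 9.6], 0],
    [[0, 0, 0], [0, 0, 9.6], 0],
    [[0, 0, 0], [0, 0, 9.6], 0],
    [[0, 0, 0], [0, 0, 0], 0],
    [[0, 0, 0], [0, 0, 0], 0],
  ],
)

```text
clock: 9.57
eef_pos: [0.4804, -0.2152, 0.256]
eef_rot: [3.129, 0.007, 1.592]
ft_force: [-0.6, -0.7, -0.4]
width: 0.0457
grasp_force: 0.0
```

```bash
python3 - <<'E'
from h import *
s=sense();print(np.round(s["qpos"],2),np.round(s["eef_pos"],4),np.round(s["eef_rot"],4))
E
```

```text
[ 0.67  0.3  -0.35  1.91  0.13  0.94  0.27] [ 0.4804 -0.2152  0.256 ] [3.1286 0.0069 1.592 ]
```

Emit:
move_arm(
  plan=[
    [[2, -9, -20], [0, 0, 0], 0],
    [[0, 0, -25], [0, 0, 0], 0],
    [[0, 0, -20], [0, 0, 0], 0],
    [[0, 0, -8], [0, 0, 0], 0],
    [[0, 0, 0], [0, 0, 0], -1],
    [[0, 0, 0], [0, 0, 0], -1],
    [[0, 0, 0], [0, 0, 0], -1],
    [[0, 0, 0], [0, 0, 0], -1],
    [[0, 0, 0], [0, 0, 0], -1],
  ],
  grip_force=12,
)

```text
clock: 10.7
eef_pos: [0.4807, -0.224, 0.1825]
eef_rot: [3.133, 0.007, 1.595]
ft_force: [-5.5, -1.1, 2.0]
width: 0.0082
grasp_force: 12.0
```

```bash
python3 - <<'E'
import numpy as np
th=np.radians(np.linspace(0,96,25)); ph=.42*th; a=th+np.radians(18)
p=np.c_[-108.5*np.cos(a)+47*np.sin(ph),108.5*np.sin(a)+47*np.cos(ph)]
print(np.diff(p,axis=0).round(1).tolist(), 4*.42)
E
```

```text
[[4.0, 7.1], [4.5, 6.9], [4.9, 6.6], [5.4, 6.3], [5.8, 5.9], [6.2, 5.6], [6.6, 5.2], [7.0, 4.8], [7.3, 4.3], [7.6, 3.9], [7.9, 3.4], [8.1, 2.9], [8.3, 2.3], [8.5, 1.8], [8.6, 1.3], [8.7, 0.7], [8.8, 0.2], [8.8, -0.4], [8.7, -1.0], [8.7, -1.5], [8.6, -2.1], [8.5, -2.6], [8.3, -3.2], [8.1, -3.7]] 1.68
```

Emit:
move_arm(
  plan=[
    [[4, 0.1, 7.1], [0, 1.7, 0], -1],
    [[4.5, 0.1, 6.9], [0, 1.7, 0], -1],
    [[4.9, 0.2, 6.6], [0, 1.7, 0], -1],
    [[5.4, 0.2, 6.3], [0, 1.7, 0], -1],
    [[5.8, 0.2, 5.9], [0, 1.7, 0], -1],
    [[6.2, 0.2, 5.6], [0, 1.7, 0], -1],
    [[6.6, 0.2, 5.2], [0, 1.7, 0], -1],
    [[7, 0.2, 4.8], [0, 1.7, 0], -1],
    [[7.3, 0.2, 4.3], [0, 1.7, 0], -1],
    [[7.6, 0.2, 3.9], [0, 1.7, 0], -1],
  ],
)

```text
clock: 11.95
eef_pos: [0.5409, -0.2225, 0.2397]
eef_rot: [-2.854, 0.0, 1.596]
ft_force: [-3.3, -0.6, 0.9]
width: 0.0085
grasp_force: 12.0
```

```bash
python3 - <<'E'
from h import *
s=sense();print(np.round(s["qpos"],2),np.round(s["eef_pos"],4),np.round(s["eef_rot"],4),np.round(s["moment"],2))
im,d=camera("scene"); cv2.imwrite("pics/s2.png",cv2.resize(im[60:220,160:390],None,fx=3,fy=3))
E
```

```text
[ 0.5   0.57 -0.29  1.58  0.24  1.31  0.16] [ 0.5409 -0.2225  0.2397] [-2.8537e+00  2.0000e-04  1.5962e+00] [-0.11  0.46  0.04]
```

View pics/s2.png

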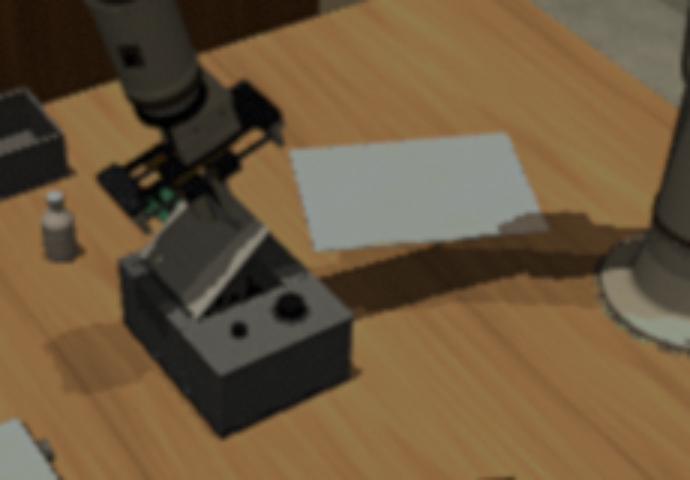

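The flap is lifting with the bar in the grip, its free edge at about (235,270) in the crop, and forces are low. I'll carry on along the arc.

Emit:
move_arm(
  plan=[
    [[7.9, 0.2, 3.4], [0, 1.7, 0], -1],
    [[8.1, 0.2, 2.9], [0, 1.7, 0], -1],
    [[8.3, 0.3, 2.3], [0, 1.7, 0], -1],
    [[8.5, 0.3, 1.8], [0, 1.7, 0], -1],
    [[8.6, 0.3, 1.3], [0, 1.7, 0], -1],
    [[8.7, 0.3, 0.7], [0, 1.7, 0], -1],
    [[8.8, 0.3, 0.2], [0, 1.7, 0], -1],
    [[8.8, 0.3, -0.4], [0, 1.7, 0], -1],
    [[8.7, 0.3, -1], [0, 1.7, 0], -1],
    [[8.7, 0.3, -1.5], [0, 1.7, 0], -1],
  ],
)

```text
clock: 13.25
eef_pos: [0.6271, -0.2201, 0.2498]
eef_rot: [-2.56, -0.006, 1.595]
ft_force: [-1.5, -3.3, 2.7]
width: 0.0086
grasp_force: 12.0
```

```bash
python3 - <<'E'
from h import *
s=sense();print(np.round(s["qpos"],2),np.round(s["eef_pos"],4),np.round(s["eef_rot"],4),np.round(s["moment"],2))
E
```

```text
[ 0.36  0.87 -0.24  1.09  0.28  1.78  0.15] [ 0.6271 -0.2201  0.2498] [-2.56   -0.0063  1.595 ] [-0.35 -0.12  0.22]
```

Emit:
move_arm(
  plan=[
    [[7.5, 0.3, -1.3], [0, 0.5, 0], -1],
    [[7.4, 0.3, -1.8], [0, 0.5, 0], -1],
    [[7.2, 0.3, -2.3], [0, 0.5, 0], -1],
    [[7, 0.3, -2.9], [0, 0.5, 0], -1],
    [[6.8, 0.2, -3.3], [0, 0, 0], -1],
    [[0, 0, 0], [0, 0, 0], -1],
    [[0, 0, 0], [0, 0, 0], -0.72],
    [[0, 0, 0], [0, 0, 0], -0.72],
    [[0, 0, 0], [0, 0, 0], -0.72],
    [[4, 0, 6], [0, 0, 0], -0.72],
    [[8, 0, 12], [0, 0, 0], -0.72],
    [[8, 0, 14], [0, 0, 0], -0.72],
    [[8, 0, 16], [0, 0, 0], -0.72],
    [[6, 0, 20], [0, 0, 0], -0.72],
    [[0, 0, 25], [0, 0, 0], -0.72],
    [[0, 0, 25], [0, 0, 0], -0.72],
  ],
)

```text
clock: 15.25
eef_pos: [0.6794, -0.2172, 0.3376]
eef_rot: [-2.534, 0.0, 1.596]
ft_force: [0.5, 0.2, 0.8]
width: 0.0128
grasp_force: 0.0
```

```bash
python3 - <<'E'
from h import *
s=sense();print(np.round(s["qpos"],2),np.round(s["eef_pos"],4),np.round(s["eef_rot"],4),np.round(s["moment"],2))
im,d=camera("scene"); cv2.imwrite("pics/s3.png",cv2.resize(im[60:220,160:390],None,fx=3,fy=3))
E
```

```text
[ 0.08  0.96  0.36  0.77 -0.07  2.02  0.4 ] [ 0.6794 -0.2172  0.3376] [-2.5337e+00  3.0000e-04  1.5957e+00] [ 0.04 -0.74 -0.03]
```

View pics/s3.png

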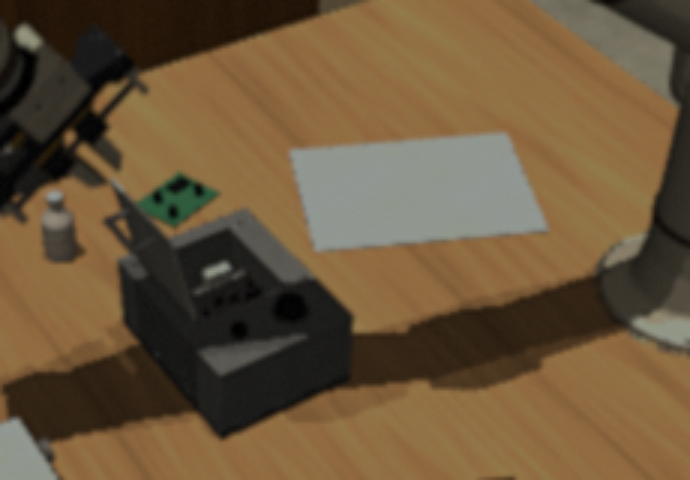

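The flap stands open and the card's tab shows at crop (217,268). I'll level the tool first, then measure the tab.

Emit:
move_arm(
  plan=[
    [[0, 0, 20], [0, -4, 0], 0],
    [[-8, 0, 15], [0, -4, 0], 0],
    [[-16, 0, 0], [0, -4, 0], 0],
    [[-16, 0, 0], [0, -4, 0], 0],
    [[-16, 0, 0], [0, -4, 0], 0],
    [[-16, 0, 0], [0, -4, 0], 0],
    [[-16, 0, 0], [0, -4, 0], 0],
    [[-16, 0, 0], [0, -4, 0], 0],
    [[-16, 0, 0], [0, -2.8, 0], 0],
    [[-16, 0, 0], [0, 0, -9], 0],
    [[-16, 0, 0], [0, 0, -9], 0],
    [[-16, 0, 0], [0, 0, -9], 0],
    [[-16, 0, 0], [0, 0, -9], 0],
    [[-16, 0, 0], [0, 0, -9], 0],
    [[-16, 0, 0], [0, 0, -9], 0],
    [[-16, 0, 0], [0, 0, -9], 0],
    [[-16, 0, 0], [0, 0, -9], 0],
    [[-16, 0, 0], [0, 0, -9], 0],
    [[0, 0, 0], [0, 0, -8.4], 0],
    [[0, 0, 0], [0, 0, 0], 0],
  ],
)

```text
clock: 17.8
eef_pos: [0.4158, -0.216, 0.3716]
eef_rot: [-3.141, 0.01, 0.037]
ft_force: [0.4, 0.5, 0.0]
width: 0.0458
grasp_force: 0.0
```

```bash
python3 - <<'E'
from h import *
s=sense();print(np.round(s["qpos"],2),np.round(s["eef_pos"],4),np.round(s["eef_rot"],4),s["width"])
T=[.522,-.1885]; c,sn=np.cos(.035),np.sin(.035)
for n in ["scene","top"]:
    im,d=camera(n); P=cloud(n,d); X=P[...,0]-T[0];Y=P[...,1]-T[1]; h=P[...,2]
    x=c*X+sn*Y; y=-sn*X+c*Y
    cv2.imwrite(f"pics/{n}4.png",cv2.resize(im[100:230,180:380],None,fx=4,fy=4,interpolation=cv2.INTER_CUBIC))
    for r in regions_of("card",n)[:3]:
        Q=P[r["mask"]]; print(n,r["confidence"],r["centre"],np.nanmedian(Q,0).round(4),np.nanpercentile(Q,[5,95],axis=0).round(4).tolist())
    m=(abs(x)<.045)&(y>-.085)&(y<.02)&(h>.085)&(h<.105)
    k,l,st,ce=cv2.connectedComponentsWithStats(m.astype(np.uint8))
    for i in range(1,k):
        if st[i,4]>5:
            q=l==i; print(n,"tab",st[i,4],P[q].mean(0).round(4),np.ptp(x[q]).round(3),np.ptp(y[q]).round(3),x[q].mean().round(4),y[q].mean().round(4))
    f=(x>.045)&(x<.12)&(y>-.1)&(y<.03)&(h>.12)&(h<.3); 
    if f.sum()>20: print("flap",np.polyfit(h[f],x[f],1).round(3))
E
```

```text
[-0.11  0.07  0.56  1.91 -0.04  1.18 -1.07] [ 0.4158 -0.216   0.3716] [-3.1407  0.0096  0.0373] 0.04582782064361674
scene 0.71 [232.5, 157.2] [ 0.5214 -0.2221  0.0685] [[0.49, -0.2286, 0.0353], [0.5521, -0.2169, 0.0996]]
scene 0.57 [258.2, 159.8] [ 0.4926 -0.1168  0.1133] [[0.4782, -0.1329, 0.1022], [0.5042, -0.1065, 0.1187]]
scene tab 47 [ 0.5245 -0.2217  0.0951] 0.03 0.019 0.0013 -0.0333
flap [0.281 0.035]
top 0.57 [329.4, 208.4] [ 0.5244 -0.2202  0.0804] [[0.5005, -0.227, 0.0265], [0.5543, -0.217, 0.1015]]
top tab 47 [ 0.5222 -0.2217  0.0968] 0.031 0.013 -0.001 -0.0332
flap [0.28 0.03]
```

View pics/top4.png

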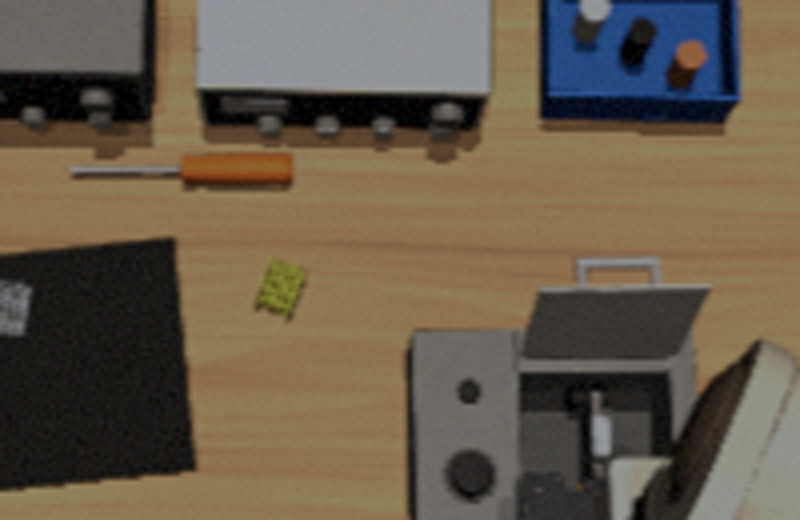

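The top crop shows the tab at (600,437), between the guides. The flap leans back about 15°, clear of the bay. The two views agree on the tab at (523,-221.7), top about 97 mm high.

Emit:
move_arm(
  plan=[
    [[27, -1.5, 0], [0, -0.5, 0], 0],
    [[30, -1.5, 0], [0, 0, 0], 0],
    [[30, -1.5, -10], [0, 0, 0], 0],
    [[20, -1.2, -30], [0, 0, 0], 0],
    [[0, 0, -40], [0, 0, 0], 0],
    [[0, 0, -40], [0, 0, 0], 0],
    [[0, 0, -40], [0, 0, 0], 0],
    [[0, 0, 0], [0, 0, 0], 0],
    [[0, 0, 0], [0, 0, 0], 0],
  ],
  grip_force=25,
)

```text
clock: 19.12
eef_pos: [0.5232, -0.2226, 0.2122]
eef_rot: [3.141, 0.001, 0.035]
ft_force: [0.4, 0.2, 1.0]
width: 0.0459
grasp_force: 0.0
```

Emit:
move_arm(
  plan=[
    [[0, 0.5, -25], [0, 0, 0], 0],
    [[0, 0.4, -25], [0, 0, 0], 0],
    [[0, 0, -15], [0, 0, 0], 0],
    [[0, 0, -11], [0, 0, 0], 0],
    [[0, 0, 0], [0, 0, 0], 0],
    [[0, 0, 0], [0, 0, 0], -1],
    [[0, 0, 0], [0, 0, 0], -1],
    [[0, 0, 0], [0, 0, 0], -1],
    [[0, 0, 0], [0, 0, 0], -1],
    [[0, 0, 0], [0, 0, 0], -1],
    [[0, 0, 0], [0, 0, 0], -1],
  ],
)

```text
clock: 20.5
eef_pos: [0.5226, -0.2222, 0.1353]
eef_rot: [3.141, 0.001, 0.034]
ft_force: [1.2, -4.0, 0.6]
width: 0.0122
grasp_force: 25.0
```

Emit:
move_arm(
  plan=[
    [[0, -0.6, 3], [0, 0, 0], -1],
    [[0, 0, 5], [0, 0, 0], -1],
    [[0, 0, 7], [0, 0, 0], -1],
    [[0, 0, 8], [0, 0, 0], -1],
    [[0, 0, 10], [0, 0, 0], -1],
    [[0, 0, 10], [0, 0, 0], -1],
    [[0, 0, 15], [0, 0, 0], -1],
    [[0, 0, 15], [0, 0, 0], -1],
    [[0, 0, 20], [0, 0, 0], -1],
    [[0, 0, 20], [0, 0, 0], -1],
    [[0, 0, 17], [0, 0, 0], -1],
    [[0, 0, 0], [0, 0, 0], -1],
  ],
)

```text
clock: 22.0
eef_pos: [0.5233, -0.2221, 0.2669]
eef_rot: [3.141, -0.002, 0.035]
ft_force: [0.5, -0.6, -0.9]
width: 0.0123
grasp_force: 25.0
```

```bash
python3 - <<'E'
from h import *
s=sense();print(np.round(s["qpos"],2),np.round(s["eef_pos"],4),np.round(s["eef_rot"],4),s["width"])
im,d=camera("scene"); cv2.imwrite("pics/s5.png",cv2.resize(im[60:220,160:390],None,fx=3,fy=3))
E
```

```text
[-0.07  0.38  0.53  1.81 -0.23  1.   -0.98] [ 0.5233 -0.2221  0.2669] [ 3.1414e+00 -1.6000e-03  3.5000e-02] 0.012326370873760128
```

View pics/s5.png

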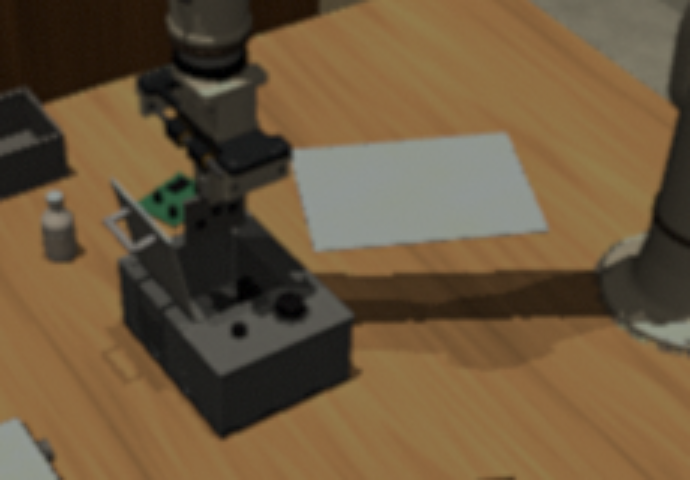

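The card hangs upright in the grip, clear of the bay (crop (212,245)), and the flap is still open. I'll take it to the mat, going along y first.

Emit:
move_arm(
  plan=[
    [[0, 12, 0], [0, 0, 0], -1],
    [[0, 24, 0], [0, 0, 0], -1],
    [[0, 27, 0], [0, 0, 0], -1],
    [[0, 27, 0], [0, 0, 0], -1],
    [[0, 27, 0], [0, 0, 0], -1],
    [[0, 27, 0], [0, 0, 0], -1],
    [[0, 27, 0], [0, 0, 0], -1],
    [[6, 27, 0], [0, 0, 0], -1],
    [[8, 27, 0], [0, 0, 0], -1],
    [[8, 27, 0], [0, 0, 0], -1],
    [[8, 27, 0], [0, 0, 0], -1],
    [[8, 27, 0], [0, 0, 0], -1],
    [[8, 27, 0], [0, 0, 0], -1],
    [[8, 27, 0], [0, 0, 0], -1],
    [[7, 27, -5], [0, 0, 0], -1],
    [[5, 20, -12], [0, 0, 0], -1],
    [[0, 10, -15], [0, 0, 0], -1],
    [[0, 0, -10], [0, 0, 0], -1],
    [[0, 0, -4], [0, 0, 0], -1],
    [[0, 0, 0], [0, 0, 0], -1],
  ],
)

```text
clock: 24.55
eef_pos: [0.5884, 0.1938, 0.2188]
eef_rot: [3.141, 0.002, 0.033]
ft_force: [0.5, 0.2, -1.9]
width: 0.0117
grasp_force: 25.0
```

```bash
python3 - <<'E'
from h import *
s=sense();print(np.round(s["qpos"],2),np.round(s["eef_pos"],4),np.round(s["eef_rot"],4),s["width"])
for n in ["scene","top"]:
    im,d=camera(n); P=cloud(n,d)
    if n=="scene": cv2.imwrite("pics/s6.png",cv2.resize(im[60:340,110:390],None,fx=2.1,fy=2.1))
    for r in regions_of("card",n)[:1]:
        Q=P[r["mask"]]; print(n,r["confidence"],np.round(r["centre"]),np.nanpercentile(Q,[3,50,97],axis=0).round(4).tolist())
    p=s["eef_pos"]; m=(abs(P[...,0]-p[0])<.06)&(abs(P[...,1]-p[1])<.015)&(P[...,2]>.06)&(P[...,2]<.17)
    print(n,np.percentile(P[m],[2,50,98],axis=0).round(4).tolist())
E
```

```text
[-0.63  0.51  0.36  1.72 -0.22  0.96 -1.72] [0.5884 0.1938 0.2188] [3.1414e+00 2.2000e-03 3.2900e-02] 0.011668749875038615
scene 0.83 [283. 236.] [[0.5621, 0.1918, 0.1044], [0.6041, 0.1961, 0.1304], [0.6264, 0.1991, 0.172]]
scene [[0.5617, 0.1858, 0.1019], [0.6038, 0.196, 0.1296], [0.6266, 0.2013, 0.1675]]
top 0.55 [236. 140.] [[0.7441, 0.0256, -0.0002], [0.7539, 0.0734, 0.0209], [0.7697, 0.1808, 0.0292]]
top [[0.5507, 0.1908, 0.0997], [0.5621, 0.1914, 0.1248], [0.5763, 0.1931, 0.1538]]
```

View pics/s6.png

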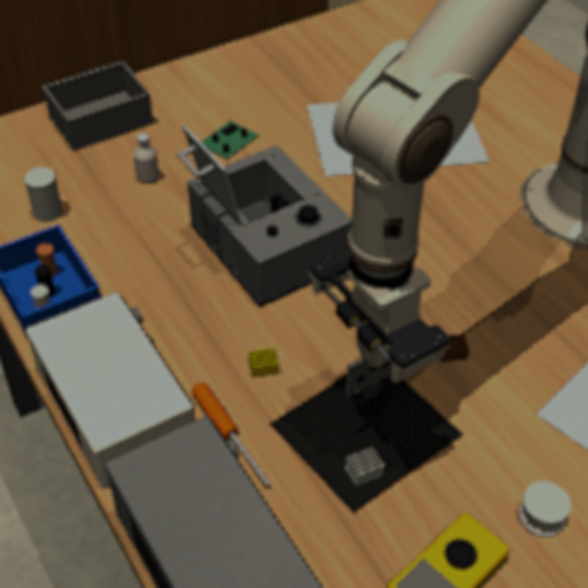

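The card is upright at about (365,380) in the crop, over the mat centre, with its lower edge at z≈0.102. The flap is open and everything else is where it was.

```bash
python3 -c "from workcell import *; print(sign_off())"
```

```text
the job is handed in; nothing more can be done
None
```

The job is handed in: the plug is pressed fully home, the flap stands open leaning back about 15°, and the card is held upright, tab on top, with its lower edge about 10 cm above the middle of the mat.

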